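# Fetch the orange binder from a packed rack

## Robot

A 6-joint arm with a two-finger parallel gripper is mounted at the origin on a cart in front of the work surface, level with it; the furniture and walls round the work are solid. World frame = base frame: x ahead of the robot, y to its left, z up, the work surface at z = 0. Lengths are in mm, angles in rad, forces in N, time in s.
With the tool pointing down it reaches from about 325 to 925 mm from the base axis. Payload 3.1 kg.
Tool frame: the origin (TCP) lies at the very end of the fingers, on their centre line; the grasp point (between the pads) lies 19 mm behind it; z points along the fingers, y is the line along which they close (so a half turn about z gives the same grasp; the last joint's range is limited). The gripper opens to 85 mm and grips with 20 to 120 N. Pads are 22 mm wide; open, the fingers measure 114 mm over their backs; the gripper's body (76 mm by 85 mm) begins 54 mm behind the grasp point. The pads swing forward as they close: fully open they stand 13 mm farther back than shut.
Start: joints at [1.203, 0.217, 1.613, -0, 1.311, -0.112], TCP at [158.118, 604.68, 231.3] pointing down, gripper open.
Joint ranges: [-2.75, 2.75], [-0.78, 2.1], [0.31, 2.55], [-1.13, 4.27], [0.13, 2.63], [-2.58, 2.58]. Speed limits (rad/s): [2.79, 2.79, 3.14, 3.14, 3.14, 3.14].

## Interface

Orientations are given as a rotation vector (axis times angle).
In Python, from bench import * gives the robot as it stands.
- The arm moves only by the tool servo_tool, never from a script. Its argument "deltas" is a list of rows, each a list of 4 numbers: the shift along the tool's x, y, z in mm, then the turn about the tool's z in degrees. In form: [[x, y, z, turn], ...]. A call has 1 to 12 rows; each row is the pose to reach, as a shift and turn from the pose commanded when the call began, along the tool's axes at that moment; what a row does not reach only later rows make up. A row lasts 1/12 s, in which the tool goes at most 41.7 mm and 7.16 degrees, less where a joint would pass 70% of its speed; a pose out of reach is approached as far as the arm can. A call with a gripper value outside its range is refused whole. "grip" is the gripper's target within -1 to 1 (shut at 1, half-way at 0, fully open at -1), set as the call begins (left out, the last holds). The fingers move at their own pace and stop on an object; "grip_force" is the grip in N (left out, the last holds). Time passes only in rows, so rows that repeat a pose let the fingers close. It gives the time, the measured TCP pose, the force, the opening and the grip force at its end, in the units of the state.
- get_state(): the state, without advancing time (a new reading comes with each control period).
- grab_frame(name): name is "side" or "top"; returns a dict with "color" (400x640x3 uint8, red, green, blue), "fx", "fy", "cx", "cy" (pixels), "k1" (the pictures are not rectified: a ray, as slopes to the right and down, at radius r is drawn at 1 + k1 r^2 times it, then the intrinsics apply), "camera_from_world" (4x4, takes a point from world to camera coordinates). Camera axes: x right, y down, z forward; pixel columns grow to the right and rows downward; lengths in mm; the calibration is good to about 2 mm. A picture is of the moment at which its call begins. There is no depth.
- job_done(): hands the job in; it is judged then, once.
The state is a dict: "clock": time; "joint_positions": joint angles; "joint_vel": joint speeds; "joint_torque": joint torques, N m; "eef_pos": TCP position; "ee_rot": TCP orientation; "ft_force": force on the tool from outside, world axes, zero at the start; "moment": the same for the moment, N m; "gripper_width": finger opening in mm; "finger_force": force on a finger pad.
Only numpy, scipy, OpenCV 4.12 (cv2) and the standard library are available. Lean on these libraries where they do the work, as an engineer would, in place of code of your own. Each camera call takes 0.05 s, during which the arm holds its last target. There are 200 camera calls.

## Task

Take the orange binder out of the packed rack: tip it forward by its top edge until it leans by itself on the rack's sloping front rest, then grip it there, lift it out and stand it upright in the empty desk stand. Keep hold of it until it is down between the stand's plates rather than dropping it in, and leave the other three binders standing in their slots.

Things in the scene. Friction and masses are not known exactly. Their poses are not given: they have to be found in the camera images.
- binder_orange_center (a point): Orange hard rigid ring binder standing upright, 92 (own x, depth) x 34 (own y, thickness) x 140 mm (own z, height), flat faces. The spine (white label, finger ring) is the -x face, towards the robot. Point: its centre, so 70 mm below its top; 0.18 to 0.35 kg. In any one of the four slots. Tipped forward it turns about its front lower edge; short of 33 degrees it falls back, beyond that it falls on to the rest at 48 degrees.
- binder_blue_center (a point): Blue hard rigid ring binder standing upright, 92 (own x, depth) x 34 (own y, thickness) x 140 mm (own z, height), flat faces. The spine (white label, finger ring) is the -x face, towards the robot. Point: its centre; 0.25 kg. Stays in the rack.
- binder_black_center (a point): Black hard rigid ring binder standing upright, 92 (own x, depth) x 34 (own y, thickness) x 140 mm (own z, height), flat faces. The spine (white label, finger ring) is the -x face, towards the robot. Point: its centre; 0.25 kg. Stays in the rack.
- binder_green_center (a point): Green hard rigid ring binder standing upright, 92 (own x, depth) x 34 (own y, thickness) x 140 mm (own z, height), flat faces. The spine (white label, finger ring) is the -x face, towards the robot. Point: its centre; 0.25 kg. Stays in the rack.
- rack: Grey fixed rack, 168 mm wide (y). Origin on the table under the middle of the slots; x points away from the robot, z up. Slots centred at y = -59, -20, 20, 59 mm, 37 mm wide, floor at z = 10 mm; binders stand centred at x = 0, 5 mm apart, tops level. Dividers, side walls and back wall (x = 48 to 53 mm) end at z = 70 mm, so above that the binders' rear faces are open to a fingertip.
- rack_rest (a point): Middle of the upper edge of the rack's flat front rest, which spans all slots and slopes from x = -48, z = 10 mm (rack frame) up towards the robot to this point, x = -104, z = 60 mm: 48 degrees from upright. A binder tipped on to it lies stable, foot in its slot, its upper 65 mm overhanging and clear of its neighbours, its centre near x = -69, z = 91 mm. Axes as the rack's.
- stand: Empty fixed desk stand for one binder: wooden foot 130 (x) x 90 (y) mm, two upright aluminium plates along x. Origin on the table under the middle, z up. Gap between the plates 44 mm (y = -22 to 22 mm), flaring above z = 50 mm; plates end at z = 62 mm. Floor of the gap at z = 8 mm, low ridges (top 14 mm) across its ends, 110 mm apart. A binder stands in it with its depth along x, centre at z = 78 mm.
There are look-alikes about, which are no part of the job. What is shaped like the part that bears binder_orange_center but yellow is not meant.

How it is judged (in metres and radians):
On the way, in this order (a step that is already met when the one before it is completed fails the run):
1. the orange binder is tipped forward on to the sloping rest (more than 40 degrees from upright), its foot still in its slot (angle between binder_orange_center's own z axis and vertical above 0.7 rad and x of binder_orange_center in the frame of rack between -0.1 and -0.04 m and z of binder_orange_center in the frame of rack below 0.12 m), for 0.3 s.
2. the orange binder, still held by the fingers, is down between the stand's plates, within 12 mm of its final height (z of binder_orange_center in the frame of stand below 0.09 m and angle between binder_orange_center's own z axis and vertical below 0.3 rad and x of binder_orange_center in the frame of stand between -0.025 and 0.025 m and y of binder_orange_center in the frame of stand between -0.015 and 0.015 m and contact force between the fingers and binder_orange above 1 N), for 0.1 s.
At the end, for the whole second after the job is handed in: Orange binder released, at rest on the stand's floor: centre within 20 mm along and 12 mm across the plates, 72 to 82 mm high, upright within 0.1 rad, in line with the plates within 0.25 rad. Other binders in the rack: upright within 0.15 rad, centres under 92 mm high, within 85 mm of its middle (z of binder_orange_center in the frame of stand between 0.072 and 0.082 m and angle between binder_orange_center's own z axis and vertical below 0.1 rad and x of binder_orange_center in the frame of stand between -0.02 and 0.02 m and y of binder_orange_center in the frame of stand between -0.012 and 0.012 m and angle between the x axis of binder_orange_center and the x axis of stand, either way round below 0.25 rad and linear speed of binder_orange below 0.02 m/s and angle between each of binder_blue_center, binder_black_center, binder_green_center's own z axis and vertical below 0.15 rad and horizontal distance between each of binder_blue_center, binder_black_center, binder_green_center and rack below 0.085 m and z of each of binder_blue_center, binder_black_center, binder_green_center in the frame of rack below 0.092 m); the robot touches nothing.
It also fails if it takes over 58 s, if anything falls off the work surface, if the arm or the gripper's body presses on something with over 40 N, if the wrist force passes 120 N, or if a joint passes its speed limit or range.

## Working session

There is one attempt and no reset: what is moved stays moved. The work goes in short steps, Python scripts to look and compute and a tool call to move; the robot and the scene stay as the last step left them, time stands still between calls to the robot, and variables do not carry over. Pictures are saved under pics/ and viewed, at most 10 in all, crops included, and the job is handed in when it is done.

Besides the shell and the picture viewer there is one more tool, called after ">>>" as name(argument=value, ...) on one line, values as JSON. servo_tool: Moves the arm, as the interface text tells. Its arguments: {"type":"object","properties":{"deltas":{"type":"array"},"grip":{"type":"number"},"grip_force":{"type":"number"}},"required":["deltas"]}

```bash
ls; mkdir -p pics
python3 - <<'E'
from bench import *
import cv2,pickle
s=get_state();print(s)
for n in("side","top"):
    f=grab_frame(n);pickle.dump(f,open(f"pics/{n}0.pkl","wb"));cv2.imwrite(f"pics/{n}0.png",f["color"][:,:,::-1])
    print(n,{k:f[k] for k in f if k!="color"})
E
```

```text
pics
{'clock': 0.0, 'joint_positions': array([ 1.20280031e+00,  2.17795972e-01,  1.61496549e+00,  3.44929956e-05,
        1.31129402e+00, -1.12170535e-01]), 'joint_vel': array([ 0.00022059, -0.00070207, -0.00079806, -0.00054651, -0.00166001,
        0.00135739]), 'joint_torque': array([-1.03214352e-03, -3.96828675e+01, -3.03858984e+01, -2.38781049e-04,
        9.58209304e-03, -6.73844639e-06]), 'eef_pos': array([157.80220095, 603.89083035, 229.92596588]), 'ee_rot': array([-0.40068954, -3.11530989,  0.00374445]), 'ft_force': array([-0.11059592, -0.88569222, -0.18173139]), 'moment': array([-0.01612459, -0.04520819, -0.01180427]), 'finger_force': 0.0, 'gripper_width': 85.46623481087892}
side {'fx': 501.20075589856316, 'fy': 501.20075589856316, 'cx': 320.51268312155474, 'cy': 209.02714347520973, 'k1': 0.01698318073372048, 'camera_from_world': array([[-9.75409232e-01, -2.19894067e-01,  1.49475390e-02,
         5.37904305e+02],
       [-1.46313322e-01,  5.95313550e-01, -7.90059611e-01,
         1.65076625e+02],
       [ 1.64830949e-01, -7.72818463e-01, -6.12847764e-01,
         1.15578643e+03],
       [ 0.00000000e+00,  0.00000000e+00,  0.00000000e+00,
         1.00000000e+00]])}
top {'fx': 433.54065661713423, 'fy': 433.54065661713423, 'cx': 319.86025040497594, 'cy': 208.13857685360927, 'k1': 0.03045600898063121, 'camera_from_world': array([[ 1.59073850e-02, -9.99851538e-01,  6.62242597e-03,
        -2.65247455e+01],
       [-9.95625547e-01, -1.64493311e-02, -9.19738581e-02,
         5.49174550e+02],
       [ 9.20691379e-02, -5.13039290e-03, -9.95739400e-01,
         1.05379039e+03],
       [ 0.00000000e+00,  0.00000000e+00,  0.00000000e+00,
         1.00000000e+00]])}
```

View pics/side0.png

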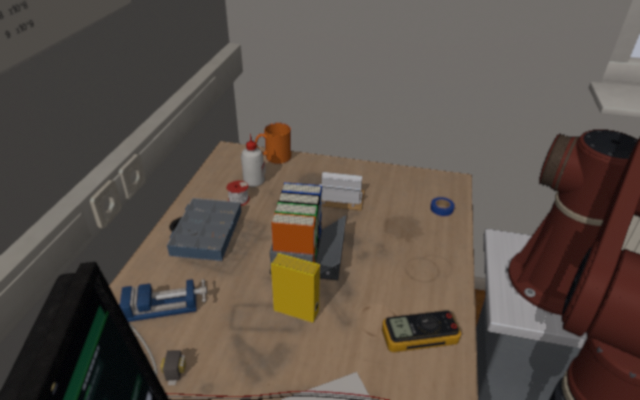

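View pics/top0.png

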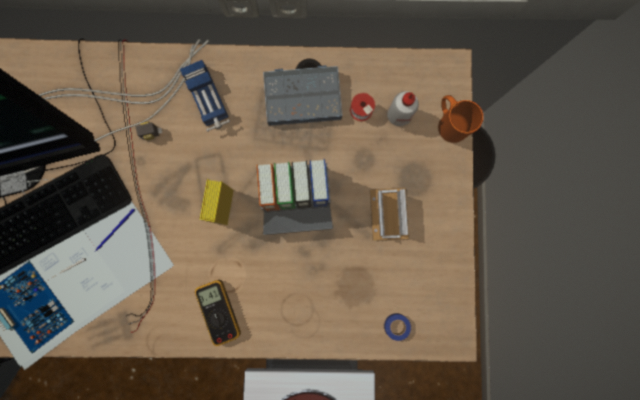

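The side view shows the orange binder as the nearest of the row at (295,232), with the yellow look-alike at (297,288). In the top view orange is the leftmost binder in the rack (266,185), yellow stands alone at (215,202), and the stand is at (389,214). The mug (460,120) is also orange, but it isn't a binder. I'll confirm with one enlarged crop.

```bash
cat > h.py <<'E'
import numpy as np,cv2,pickle
def K(f): return np.array([[f["fx"],0,f["cx"]],[0,f["fy"],f["cy"]],[0,0,1.]]),np.array([f["k1"],0,0,0,0.])
def proj(f,P):
    T=f["camera_from_world"];k,d=K(f)
    return cv2.projectPoints(np.atleast_2d(np.float64(P)),cv2.Rodrigues(T[:3,:3])[0],T[:3,3],k,d)[0][:,0]
def atz(f,uv,z):
    T=f["camera_from_world"];k,d=K(f);R=T[:3,:3]
    n=cv2.undistortPoints(np.float64(uv).reshape(-1,1,2),k,d)[:,0]
    r=np.c_[n,np.ones(len(n))]@R;c=-R.T@T[:3,3]
    return c+r*((np.atleast_1d(z)-c[2])/r[:,2])[:,None]
E
python3 - <<'E'
import cv2,numpy as np
t=cv2.imread("pics/top0.png");s=cv2.imread("pics/side0.png")
a=cv2.resize(t[145:250,190:420],None,fx=3.4,fy=3.4,interpolation=cv2.INTER_CUBIC)
b=cv2.resize(s[160:330,250:370],(165,234),interpolation=cv2.INTER_CUBIC)
out=np.zeros((a.shape[0]+b.shape[0],a.shape[1],3),np.uint8);out[:a.shape[0]]=a;out[a.shape[0]:,:165]=b
cv2.imwrite("pics/crop.png",out);print(out.shape)
E
```

```text
(591, 782, 3)
```

View pics/crop.png

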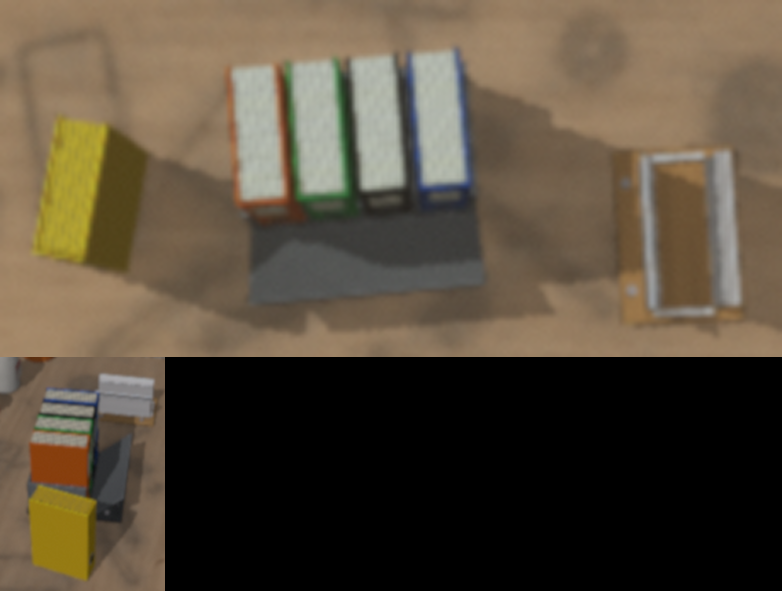

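The crop confirms it: orange is the leftmost binder at crop (262,140), with a white paper top and an orange rim. Yellow is free-standing outside the rack. Next I fit the rack and stand poses.

```bash
cat > fit.py <<'E'
from h import *
from scipy.optimize import least_squares
f=pickle.load(open("pics/top0.pkl","rb"))
px=lambda c:(np.float64(c)+.5)/3.4-.5+np.array([190,145])
def fit(m,c,x0):
    m=np.float64(m);uv=px(c)
    def w(p):
        R=np.array([[np.cos(p[2]),-np.sin(p[2])],[np.sin(p[2]),np.cos(p[2])]])
        return np.c_[m[:,:2]@R.T+p[:2],m[:,2]]
    r=least_squares(lambda p:(proj(f,w(p))-uv).ravel(),x0);print(np.round(r.x,3),np.round(r.fun.reshape(-1,2),1).tolist());return r.x
# rack: tops corners z150, rest edge corners z60
p=fit([[46,76,150],[46,-76,150],[-46,76,150],[-46,-76,150],[-104,84,60],[-104,-84,60]],
 [[228,66],[460,48],[238,207],[470,192],[250,302],[484,285]],[600,50,0])
# stand: foot corners? plates inner top
fit([[65,45,8],[-65,45,8]],[[612,150],[622,325]],[600,-150,0])
for z in(8,62):print(z,atz(f,px([[612,150],[622,325],[737,150],[745,318],[642,155],[652,317],[733,150],[742,305]]),z).round(0)[:,:2].tolist())
print("yellow",atz(f,px([[55,117],[105,124],[33,255],[85,265]]),140).round(0)[:,:2].tolist())
E
python3 fit.py
```

```text
[5.94323e+02 4.46420e+01 9.00000e-02] [[0.0, 0.2], [0.2, 0.6], [-0.3, -0.0], [0.4, -0.7], [-0.7, 0.0], [0.4, -0.2]]
[ 5.40279e+02 -1.92355e+02  6.20000e-02] [[0.0, 0.1], [-0.0, -0.1]]
8 [[603.0, -143.0], [472.0, -151.0], [604.0, -237.0], [479.0, -242.0], [599.0, -166.0], [479.0, -174.0], [604.0, -234.0], [489.0, -240.0]]
62 [[595.0, -137.0], [471.0, -145.0], [597.0, -226.0], [478.0, -231.0], [592.0, -158.0], [477.0, -166.0], [597.0, -223.0], [487.0, -229.0]]
yellow [[600.0, 238.0], [596.0, 205.0], [509.0, 249.0], [503.0, 215.0]]
```

```bash
cat > d.py <<'E'
# d.py frame x y z : tool deltas to reach the point (in rack/stand frame), and turn to align
import sys,numpy as np
from scipy.spatial.transform import Rotation as Ro
from bench import *
F={"rack":(594.3,44.6,.09),"stand":(540.3,-192.4,.062)}
try: F.update(__import__("json").load(open("F.json")))
except Exception: pass
fr=F[sys.argv[1]];s=get_state()
c,si=np.cos(fr[2]),np.sin(fr[2]);A=np.array([[c,-si,0],[si,c,0],[0,0,1]]);o=np.array([fr[0],fr[1],0])
R=Ro.from_rotvec(s["ee_rot"]).as_matrix();cur=A.T@(s["eef_pos"]-o)
print("t",round(s["clock"],2),"cur",cur.round(1),"ft",(A.T@s["ft_force"]).round(1),"w",round(s["gripper_width"],1),"ff",round(s["finger_force"],1),"tilt",R[:,2].round(3))
b=A.T@R[:,1];print("turn deg (tool)",round(np.degrees(np.arctan2(-b[0],b[1])),2))
if len(sys.argv)>2:
    w=o+A@np.float64(sys.argv[2:5]);print("world",w.round(1),"delta",(R.T@(w-s["eef_pos"])).round(1))
E
python3 d.py rack 82 59 235
```

```text
t 0.1 cur [-384.4  596.3  230.1] ft [ 0.6 -0.2 -0.8] w 85.1 ff 0.0 tilt [-0.001 -0.002 -1.   ]
turn deg (tool) -19.81
world [670.7 110.7 235. ] delta [-620.9 -347.4   -4.3]
```

>>> servo_tool(deltas=[[-30,-17,-5,-6],[-62,-34,-10,-12],[-94,-51,-15,-18],[-126,-69,-20,-20],[-158,-87,-20,-20],[-190,-105,-20,-20],[-222,-123,-20,-20],[-254,-141,-20,-20],[-286,-159,-20,-20],[-318,-177,-20,-20],[-350,-195,-20,-20],[-380,-212,-20,-20]], grip=1)

```text
clock: 1.1
eef_pos: [473.0, 301.6, 250.8]
ee_rot: [0.146, -3.138, 0.001]
ft_force: [-0.5, 1.1, 0.0]
gripper_width: -0.0
finger_force: 0.0
```

```bash
python3 d.py rack 84 59 230
```

```text
t 1.1 cur [-97.7 266.9 250.8] ft [-0.4  1.2  0. ] w -0.0 ff 0.0 tilt [-0.001 -0.    -1.   ]
turn deg (tool) 0.16
world [672.7 110.9 230. ] delta [-181.1 -208.4   20.7]
```

>>> servo_tool(deltas=[[-24,-27,0,0],[-48,-54,0,0],[-72,-81,0,0],[-96,-108,0,0],[-120,-136,0,0],[-144,-164,0,0],[-168,-191,10,0],[-180,-207,20,0],[-180,-207,20,0],[-180,-207,20,0]])

```text
clock: 1.93
eef_pos: [670.0, 113.0, 229.1]
ee_rot: [0.143, -3.134, -0.001]
ft_force: [-0.6, 0.2, 1.2]
gripper_width: -0.1
finger_force: 0.0
```

```bash
python3 d.py rack 84 59 124
python3 - <<'E'
from bench import *
import cv2,pickle,numpy as np
o=[]
for n in("side","top"):
    f=grab_frame(n);pickle.dump(f,open(f"pics/{n}1.pkl","wb"));c=f["color"][:,:,::-1]
    o.append(cv2.resize(c[130:330,220:400] if n=="side" else c[130:330,220:440],None,fx=2,fy=2,interpolation=cv2.INTER_CUBIC))
cv2.imwrite("pics/p1.png",np.hstack(o))
E
```

```text
t 1.93 cur [ 81.5  61.3 229.1] ft [-0.5  0.3  1.2] w -0.1 ff 0.0 tilt [-0.004  0.    -1.   ]
turn deg (tool) 0.06
world [672.7 110.9 124. ] delta [ -2.9  -2.4 105.1]
```

View pics/p1.png

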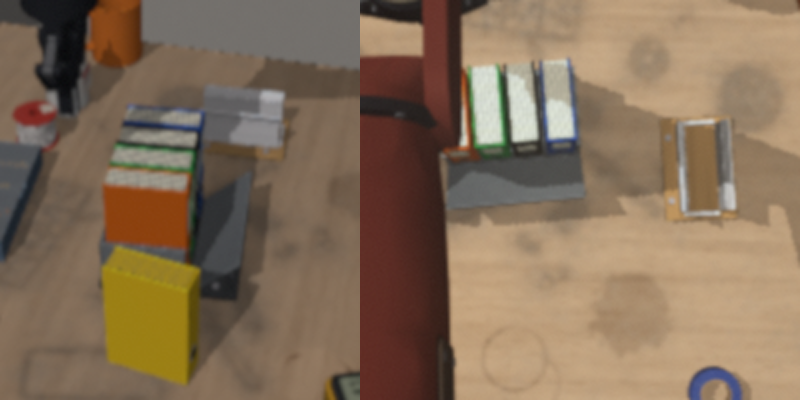

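The side view shows the closed fingers at crop (65,110), behind the orange binder (150,180), with nothing below them. Next I descend behind it.

>>> servo_tool(deltas=[[-1,-2,20,0],[-2,-2,45,0],[-3,-2,70,0],[-3,-2,90,0],[-3,-2,104,0],[-3,-2,104,0],[-3,-2,104,0]])

```text
clock: 2.62
eef_pos: [673.0, 113.3, 127.2]
ee_rot: [0.148, -3.137, -0.0]
ft_force: [1.5, -0.2, -0.0]
gripper_width: -0.2
finger_force: 0.0
```

```bash
python3 d.py rack 60 59 124
python3 - <<'E'
from bench import *
from h import *
f=grab_frame("side");p=get_state()["eef_pos"];print(proj(f,p))
c=f["color"][:,:,::-1][140:260,220:360];cv2.imwrite("pics/p2.png",cv2.resize(c,None,fx=5,fy=5,interpolation=cv2.INTER_CUBIC))
E
```

```text
t 2.62 cur [ 84.6  61.4 127.2] ft [ 1.5 -0.3 -0. ] w -0.2 ff 0.0 tilt [-0.001  0.    -1.   ]
turn deg (tool) 0.26
world [648.8 108.8 124. ] delta [24.6 -2.3  3.2]
[[255.48587284 223.66021084]]
```

View pics/p2.png

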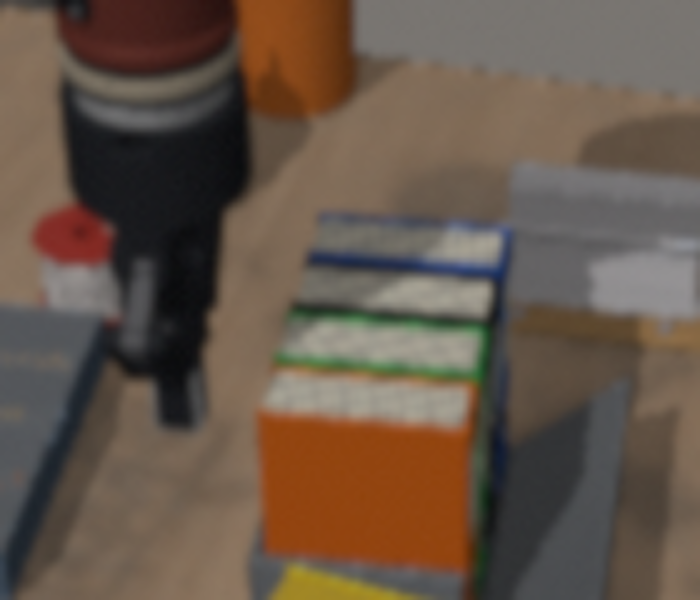

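The side view shows the fingertips at crop (182,425), in line with the orange binder's rear face and agreeing with the projected TCP. Now I push it forward.

>>> servo_tool(deltas=[[12,-3,0,0],[22,-3,0,0],[28,-3,0,0],[33,-3,0,0],[38,-3,0,0],[43,-3,0,0],[48,-3,0,0],[52,-3,0,0]])

```text
clock: 3.33
eef_pos: [622.5, 104.5, 128.1]
ee_rot: [-0.146, 3.137, -0.0]
ft_force: [2.7, -0.2, 3.1]
gripper_width: -0.1
finger_force: 1.3
```

```bash
python3 d.py rack 0 59 126
```

```text
t 3.33 cur [ 33.5  57.1 128.1] ft [ 2.7 -0.5  3.1] w -0.1 ff 1.3 tilt [ 0.002  0.    -1.   ]
turn deg (tool) 0.19
world [589.  103.4 126. ] delta [33.5  2.   2. ]
```

>>> servo_tool(deltas=[[5,1,0,0],[10,1,0,0],[15,1,0,0],[20,1,0,0],[24,1,0,0],[28,1,0,0],[32,1,0,0],[35,1,0,0],[37,1,0,0],[37,1,0,0]])

```text
clock: 4.17
eef_pos: [584.2, 102.1, 126.6]
ee_rot: [0.146, -3.136, -0.0]
ft_force: [-0.6, -0.6, 0.5]
gripper_width: 0.4
finger_force: 0.0
```

```bash
python3 d.py rack 60 59 235
python3 - <<'E'
from bench import *
from h import *
f=grab_frame("side")
c=f["color"][:,:,::-1][140:260,220:360];cv2.imwrite("pics/p3.png",cv2.resize(c,None,fx=5,fy=5,interpolation=cv2.INTER_CUBIC))
E
```

```text
t 4.17 cur [ -4.9  58.1 126.6] ft [-0.7 -0.6  0.5] w 0.4 ff 0.0 tilt [-0.002 -0.    -1.   ]
turn deg (tool) 0.19
world [648.8 108.8 235. ] delta [ -64.7    0.7 -108.5]
```

View pics/p3.png

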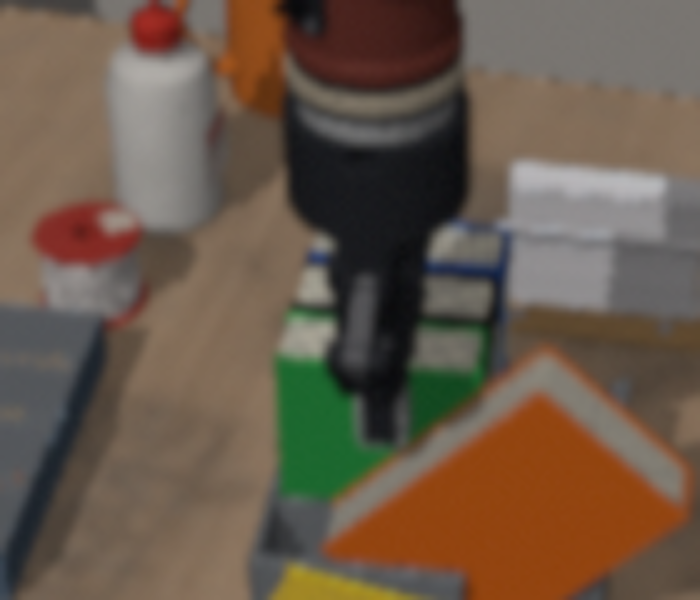

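The binder now leans on the rest: near-face apex at crop (540,395), lower-front corner at (685,515), and the other three binders still upright. I check this against the predicted lean while clearing the arm upward.

>>> servo_tool(deltas=[[-10,0,-10,0],[-15,0,-40,0],[-15,0,-75,0],[-15,0,-108,0],[0,0,-108,0],[30,0,-108,0],[62,0,-108,0],[92,0,-108,0],[104,0,-108,0],[104,0,-108,0],[104,0,-108,0]], grip=-1)

```text
clock: 5.13
eef_pos: [482.0, 92.4, 235.6]
ee_rot: [-0.146, 3.137, 0.0]
ft_force: [0.3, -0.3, -0.3]
gripper_width: 85.4
finger_force: 0.0
```

```bash
python3 d.py rack -108 59 107
python3 - <<'E'
from h import *
f=pickle.load(open("pics/side0.pkl","rb"))
t=np.radians(48)
for cx in(-46,-48):
  P=[]
  for gx,gz in((46,70),(-46,70)):
    a,b=gx+46,gz+70
    x=cx+a*np.cos(t)-b*np.sin(t);z=10+a*np.sin(t)+b*np.cos(t)
    for y in(76,):
      P.append([594.3+x*np.cos(.09)-y*np.sin(.09),44.6+x*np.sin(.09)+y*np.cos(.09),z])
  print(cx,((proj(f,P)-[220,140])*5).round(0).tolist())
E
```

```text
t 5.13 cur [-107.6   57.7  235.6] ft [ 0.3 -0.3 -0.3] w 85.4 ff 0.0 tilt [ 0.001  0.    -1.   ]
turn deg (tool) 0.19
world [481.4  93.7 107. ] delta [  0.6   1.3 128.6]
-46 [[571.0, 400.0], [708.0, 537.0]]
-48 [[576.0, 401.0], [713.0, 537.0]]
```

Run:
```python
from h import *
from bench import *
f=grab_frame("side");pickle.dump(f,open("pics/side2.pkl","wb"))
c=f["color"][:,:,::-1].copy();h=cv2.cvtColor(c,cv2.COLOR_BGR2HSV)
c=cv2.resize(c[190:310,250:390],None,fx=5,fy=5,interpolation=cv2.INTER_CUBIC)
def poly(cx,cz,td,y,dy=0):
    t=np.radians(td);P=[]
    for gx,gz in((46,70),(-46,70),(-46,-70),(46,-70)):
        a,b=gx+46,gz+70
        x=cx+a*np.cos(t)-b*np.sin(t);z=cz+a*np.sin(t)+b*np.cos(t)
        P.append([594.3+x*np.cos(.09)-y*np.sin(.09),44.6+x*np.sin(.09)+y*np.cos(.09),z])
    return ((proj(f,P)-[250,190]+.5)*5-.5).astype(np.int32)
cv2.polylines(c,[poly(-46,10,48,76)],1,(255,255,0),1)
cv2.polylines(c,[poly(-46,10,48,42)],1,(255,0,255),1)
# check: rack rest edge near corner, green binder top near face
q=[[-104,84,60],[-104,-84,60],[-48,84,10],[46,37,150],[-46,37,150]]
for x,y,z in q:
    u=((proj(f,[594.3+x*np.cos(.09)-y*np.sin(.09),44.6+x*np.sin(.09)+y*np.cos(.09),z])[0]-[250,190]+.5)*5-.5).astype(int)
    cv2.circle(c,u.tolist(),4,(0,255,0),1)
cv2.imwrite("pics/p4.png",c)
```

```text
(no output)
```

View pics/p4.png

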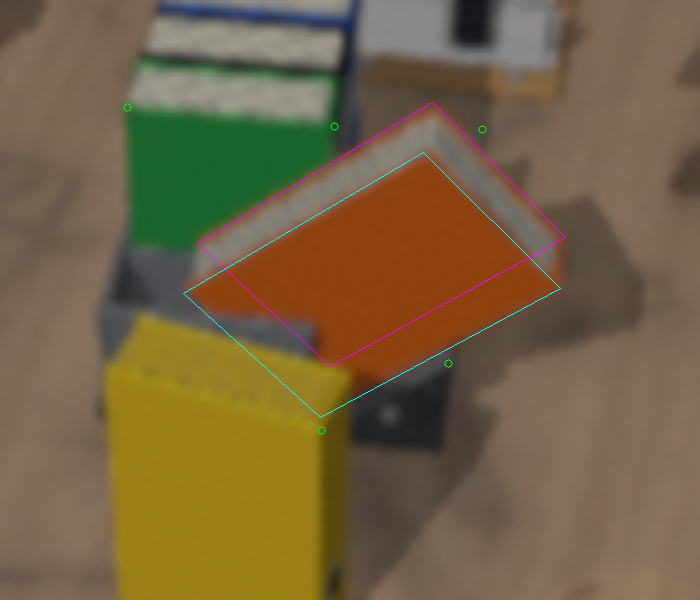

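The predicted outlines match the lying binder to about 1 px (apex at crop (425,153), corner (560,288)), so the pose is as computed. Next I descend and grip lightly.

>>> servo_tool(deltas=[[0,1,25,0],[0,1,55,0],[0,1,85,0],[0,1,108,0],[0,1,120,0],[0,1,127,0],[0,1,127,0],[0,1,127,0]])

```text
clock: 5.85
eef_pos: [482.8, 93.4, 108.6]
ee_rot: [-0.146, 3.138, 0.0]
ft_force: [0.0, -0.2, -0.1]
gripper_width: 85.1
finger_force: 0.0
```

```bash
python3 d.py rack -108 59 107
```

```text
t 5.85 cur [-106.6   58.7  108.6] ft [ 0.  -0.2 -0.1] w 85.1 ff 0.0 tilt [ 0.001  0.    -1.   ]
turn deg (tool) 0.18
world [481.4  93.7 107. ] delta [1.4 0.3 1.6]
```

>>> servo_tool(deltas=[[0,0,0,0],[0,0,0,0],[0,0,0,0],[0,0,0,0],[0,0,0,0],[0,0,0,0],[0,0,0,0],[0,0,0,0]], grip=1, grip_force=25)

```text
clock: 6.52
eef_pos: [482.4, 93.6, 109.1]
ee_rot: [-0.146, 3.136, 0.0]
ft_force: [-0.5, -0.7, 4.0]
gripper_width: 33.5
finger_force: 25.0
```

```bash
python3 d.py rack -108 59 107
```

```text
t 6.52 cur [-107.    58.8  109.1] ft [-0.6 -0.7  4. ] w 33.5 ff 25.0 tilt [ 0.002  0.    -1.   ]
turn deg (tool) 0.19
world [481.4  93.7 107. ] delta [1.  0.2 2.1]
```

>>> servo_tool(deltas=[[0,0,-8,0],[0,0,-18,0],[0,0,-30,0],[0,0,-42,0],[0,0,-54,0],[0,0,-66,0],[0,0,-78,0],[0,0,-90,0],[0,0,-102,0],[0,0,-112,0],[0,0,-120,0],[0,0,-120,0]])

```text
clock: 7.52
eef_pos: [483.2, 93.5, 230.8]
ee_rot: [-0.146, 3.134, 0.0]
ft_force: [0.7, 0.1, -2.8]
gripper_width: 33.8
finger_force: 24.5
```

```bash
python3 d.py rack
python3 - <<'E'
from bench import *
from h import *
o=[]
for n in("side","top"):
    f=grab_frame(n);pickle.dump(f,open(f"pics/{n}3.pkl","wb"));c=f["color"][:,:,::-1]
    if n=="side":print(proj(f,get_state()["eef_pos"]))
    o.append(cv2.resize(c[110:310,220:400] if n=="side" else c[130:330,220:440],None,fx=2,fy=2,interpolation=cv2.INTER_CUBIC))
cv2.imwrite("pics/p5.png",np.hstack(o))
E
```

```text
t 7.52 cur [-106.3   58.7  230.8] ft [ 0.7  0.  -2.8] w 33.8 ff 24.5 tilt [ 0.004  0.    -1.   ]
turn deg (tool) 0.19
[[345.08875633 193.68531639]]
```

View pics/p5.png

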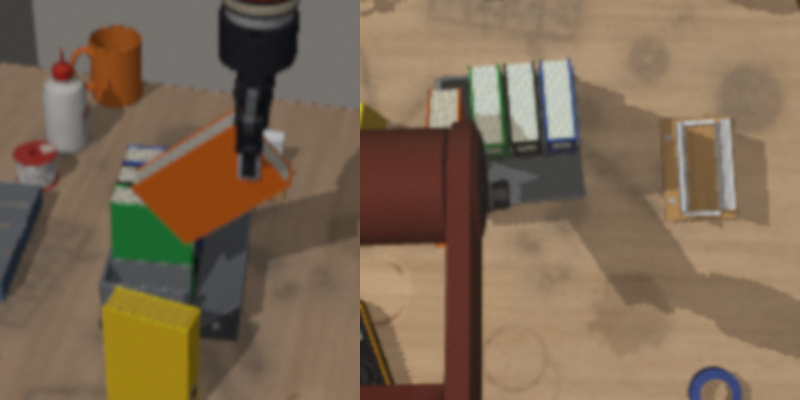

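The binder is lifted but still at about 48° (C corner at side crop (190,242)), and the other three binders are upright. The tool stays vertical, so the binder has to turn in the pads. I'll press its bottom face against the front edge of the rack's side wall (z 70) and swing the grip forward over it.

>>> servo_tool(deltas=[[4,8,0,0],[8,16,0,0],[11,23,0,0],[11,23,12,0],[11,23,25,0],[11,23,40,0],[11,23,54,0],[11,23,64,0],[11,23,64,0],[11,23,64,0]], grip_force=20)

```text
clock: 8.45
eef_pos: [467.7, 115.3, 163.1]
ee_rot: [0.147, -3.136, 0.0]
ft_force: [1.0, -0.0, -3.2]
gripper_width: 33.6
finger_force: 24.4
```

```bash
python3 d.py rack -117 82 165
```

```text
t 8.45 cur [-119.7   81.8  163.1] ft [ 1.  -0.1 -3.2] w 33.6 ff 24.4 tilt [-0.002 -0.    -1.   ]
turn deg (tool) 0.21
world [470.4 115.8 165. ] delta [-2.7  0.2 -1.9]
```

>>> servo_tool(deltas=[[-4,0,0,0],[-9,0,-2,0],[-13,0,-4,0],[-18,0,-5,0],[-22,0,-6,0],[-27,0,-8,0],[-32,0,-9,0],[-37,0,-10,0],[-37,0,-10,0]])

```text
clock: 9.2
eef_pos: [508.1, 118.9, 177.4]
ee_rot: [-0.146, 3.134, 0.0]
ft_force: [-3.9, -1.0, 7.5]
gripper_width: 33.9
finger_force: 26.5
```

```bash
python3 d.py rack
python3 - <<'E'
from bench import *
from h import *
f=grab_frame("side");pickle.dump(f,open("pics/side4.pkl","wb"))
c=f["color"][:,:,::-1][130:290,240:400];cv2.imwrite("pics/p6.png",cv2.resize(c,None,fx=3.5,fy=3.5,interpolation=cv2.INTER_CUBIC))
E
```

```text
t 9.2 cur [-79.2  81.7 177.4] ft [-4.  -0.6  7.5] w 33.9 ff 26.5 tilt [ 0.004  0.    -1.   ]
turn deg (tool) 0.18
```

View pics/p6.png

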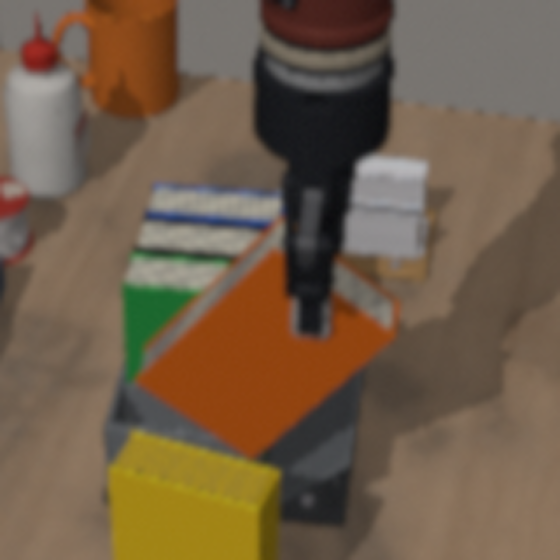

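The binder is turning: in the side view its bottom edge from (255,455) to (138,380) is now about 10–15° flatter. Continuing the swing.

>>> servo_tool(deltas=[[-4,0,1,0],[-8,0,2,0],[-13,0,2,0],[-18,0,2,0],[-23,0,2,0],[-28,0,2,0],[-33,0,3,0],[-38,0,4,0],[-38,0,4,0]])

```text
clock: 10.0
eef_pos: [550.6, 122.8, 178.1]
ee_rot: [-0.146, 3.122, 0.001]
ft_force: [-0.7, -0.2, 15.0]
gripper_width: 33.8
finger_force: 28.7
```

```bash
python3 d.py rack
python3 - <<'E'
from bench import *
from h import *
f=grab_frame("side");pickle.dump(f,open("pics/side5.pkl","wb"))
c=f["color"];h=cv2.cvtColor(c,cv2.COLOR_RGB2HSV)
m=cv2.inRange(h,(5,190,70),(15,255,255));m[:165]=0
n,l,st,_=cv2.connectedComponentsWithStats(m);i=1+st[1:,4].argmax();print(st[i])
k=cv2.findContours((l==i).astype(np.uint8),0,2)[0][0];print(cv2.minAreaRect(k),cv2.approxPolyDP(cv2.convexHull(k),3,True)[:,0].tolist())
E
```

```text
t 10.0 cur [-36.4  81.9 178.1] ft [-0.7 -0.1 15. ] w 33.8 ff 28.7 tilt [ 0.016  0.001 -1.   ]
turn deg (tool) 0.18
[ 274  202   61   58 1874]
((303.43109130859375, 231.11399841308594), (47.23670959472656, 49.19619369506836), 19.855213165283203) [[292, 202], [334, 216], [311, 259], [274, 246]]
```

```bash
cat > tilt.py <<'E'
# fit tilt and position of the orange face (rack plane y, near face) from four corners in side image
from h import *
from scipy.optimize import least_squares
def fit(f,uv,y,fr=(594.3,44.6,.09),rows=(0,1,2,3)):
    # corners order: top rear, top front, bottom front, bottom rear
    own=np.array([[46,70],[-46,70],[-46,-70],[46,-70]],float)[list(rows)]
    def w(p):
        c,s=np.cos(p[2]),np.sin(p[2]);x=p[0]+own[:,0]*c-own[:,1]*s;z=p[1]+own[:,0]*s+own[:,1]*c
        return np.c_[fr[0]+x*np.cos(fr[2])-y*np.sin(fr[2]),fr[1]+x*np.sin(fr[2])+y*np.cos(fr[2]),z]
    r=least_squares(lambda p:(proj(f,w(p))-np.float64(uv)).ravel(),[-50,130,.3])
    print("centre x,z",r.x[:2].round(1),"tilt deg",np.degrees(r.x[2]).round(1),"res",r.fun.round(1))
E
python3 - <<'E'
from tilt import *
f=pickle.load(open("pics/side5.pkl","rb"))
fit(f,[[292,202],[334,216],[311,259],[274,246]],99)
E
```

```text
centre x,z [-24.7 150.9] tilt deg 19.0 res [-0.2 -2.2  0.7 -0.3  1.   2.1 -1.7  1. ]
```

>>> servo_tool(deltas=[[-4,0,0,0],[-8,0,0,0],[-12,0,1,0],[-16,0,1,0],[-20,0,2,0],[-24,0,3,0],[-28,0,3,0],[-28,0,3,0]])

```text
clock: 10.72
eef_pos: [577.2, 125.3, 173.0]
ee_rot: [-0.146, 3.125, 0.001]
ft_force: [0.4, -0.9, 10.0]
gripper_width: 34.1
finger_force: 27.9
```

```bash
python3 d.py rack
cat > seg.py <<'E'
from bench import *
from tilt import *
def seg(y,fr=(594.3,44.6,.09)):
    f=grab_frame("side");pickle.dump(f,open("pics/last.pkl","wb"))
    m=cv2.inRange(cv2.cvtColor(f["color"],cv2.COLOR_RGB2HSV),(5,190,70),(15,255,255));m[:165]=0
    n,l,st,_=cv2.connectedComponentsWithStats(m);i=1+st[1:,4].argmax()
    k=cv2.findContours((l==i).astype(np.uint8),0,2)[0][0]
    p=cv2.approxPolyN(cv2.convexHull(k),4)[0].astype(float);print(p.tolist())
    c=p.mean(0);a=np.arctan2(*(p-c).T[::-1]);p=p[np.argsort(a)]   # image: up-left first, clockwise
    p=np.roll(p,-int(np.argmin(p.sum(1))),0);fit(f,p,y,fr);return f
E
python3 -c "
from seg import *
seg(99)"
```

```text
t 10.72 cur [ -9.8  81.9 173. ] ft [ 0.3 -0.9 10. ] w 34.1 ff 27.9 tilt [ 0.013  0.001 -1.   ]
turn deg (tool) 0.18
[[320.0, 212.0], [313.0, 261.0], [272.0, 251.0], [277.0, 204.0]]
centre x,z [ -9.6 145.6] tilt deg 6.8 res [-0.6 -1.   1.3 -0.5 -0.2 -0.1 -0.6  2. ]
```

The tilt is now about 7°. I lift away and move towards the stand, then check the stand pose with an overlay picture.

>>> servo_tool(deltas=[[0,0,-10,0],[0,0,-30,0],[0,0,-50,0],[0,0,-70,0],[0,0,-90,0],[0,0,-110,0],[0,0,-125,0],[0,0,-125,0]])

```text
clock: 11.43
eef_pos: [574.0, 125.2, 297.2]
ee_rot: [-0.146, 3.129, 0.001]
ft_force: [1.8, 0.3, -2.6]
gripper_width: 33.2
finger_force: 26.5
```

```bash
python3 d.py stand 0 0 295
python3 - <<'E'
from h import *
cx,cy,yw=540,-193.3,.06
W=lambda q:[[cx+x*np.cos(yw)-y*np.sin(yw),cy+x*np.sin(yw)+y*np.cos(yw),z] for x,y,z in q]
o=[]
for n,(r0,r1,c0,c1) in(("top3",(175,255,360,420)),("side3",(160,215,310,375))):
    f=pickle.load(open(f"pics/{n}.pkl","rb"));S=6
    if n=="side3": f0=pickle.load(open("pics/side0.pkl","rb"));f=f0
    c=cv2.resize(f["color"][r0:r1,c0:c1,::-1],None,fx=S,fy=S,interpolation=cv2.INTER_CUBIC)
    for q,col in(([[65,45,8],[-65,45,8],[-65,-45,8],[65,-45,8]],(255,0,255)),([[60,22,50],[-60,22,50],[-60,-22,50],[60,-22,50]],(255,255,0)),([[55,22,8],[-55,22,8],[-55,-22,8],[55,-22,8]],(0,255,0))):
        u=((proj(f,W(q))-[c0,r0]+.5)*S-.5).astype(np.int32);cv2.polylines(c,[u],1,col,1)
    o.append(np.pad(c,((0,480-c.shape[0]),(0,0),(0,0))))
cv2.imwrite("pics/p7.png",np.hstack(o))
E
```

```text
t 11.43 cur [ 53.3 314.9 297.2] ft [ 1.8  0.2 -2.6] w 33.2 ff 26.5 tilt [ 0.009  0.001 -1.   ]
turn deg (tool) 1.79
world [ 540.3 -192.4  295. ] delta [  63.1 -313.1    1.6]
```

View pics/p7.png

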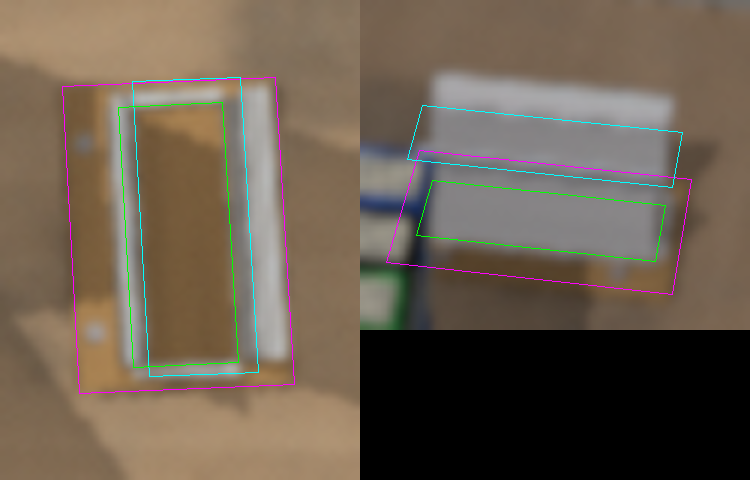

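The overlay fits: the foot outline's corners lie on the wood at (65,88), (80,393) and (293,384), and the floor rectangle runs between the ridges. I'll use a stand pose of (540, -193.3, 0.06).

>>> servo_tool(deltas=[[8,-24,0,0],[16,-50,0,2],[24,-78,0,2],[32,-106,0,2],[40,-134,0,2],[48,-162,0,2],[54,-190,0,2],[60,-218,0,2],[66,-246,0,2],[70,-274,0,2],[71,-298,0,2],[71,-314,0,2]])

```text
clock: 12.43
eef_pos: [529.1, -196.7, 290.9]
ee_rot: [0.089, -3.139, 0.0]
ft_force: [1.0, -0.8, -2.1]
gripper_width: 33.9
finger_force: 26.4
```

>>> servo_tool(deltas=[[0,0,0,0],[0,0,0,0],[0,0,0,0]])

```text
clock: 12.68
eef_pos: [529.6, -193.4, 291.5]
ee_rot: [0.092, -3.139, -0.003]
ft_force: [0.0, -0.3, -3.1]
gripper_width: 33.6
finger_force: 26.4
```

```bash
echo '{"stand":[540,-193.3,0.06]}'>F.json; python3 d.py stand -8 0 160;python3 -c "
from seg import *
seg(17,(540,-193.3,.06))"
```

```text
t 12.68 cur [-10.3   0.5 291.5] ft [ 0.  -0.3 -3.1] w 33.6 ff 26.4 tilt [-0.001  0.002 -1.   ]
turn deg (tool) -0.07
world [ 532.  -193.8  160. ] delta [ -2.4  -0.8 131.5]Traceback (most recent call last):
  File "<string>", line 3, in <module>
    seg(17,(540,-193.3,.06))
    ~~~^^^^^^^^^^^^^^^^^^^^^
  File "seg.py", line 8, in seg
    p=cv2.approxPolyN(cv2.convexHull(k),4)[0].astype(float);print(p.tolist())
      ~~~~~~~~~~~~~~~^^^^^^^^^^^^^^^^^^^^^
cv2.error: OpenCV(4.12.0) /io/opencv/modules/imgproc/src/approx.cpp:987: error: (-215:Assertion failed) (curve.cols == 1 && curve.rows >= nsides) || (curve.rows == 1 && curve.cols >= nsides) in function 'approxPolyN'
```

>>> servo_tool(deltas=[[-2,0,25,0],[-2,-1,50,0],[-2,-1,75,0],[-2,-1,92,0],[-2,-1,98,0],[-2,-1,98,0]])

```text
clock: 13.23
eef_pos: [530.4, -193.3, 191.9]
ee_rot: [0.094, -3.136, -0.004]
ft_force: [0.5, -0.6, -2.7]
gripper_width: 33.8
finger_force: 26.3
```

```bash
sed -i 's/m\[:165\]=0/m[:,:305]=0;m[:,420:]=0/' seg.py; python3 d.py stand -8 0 116;python3 -c "
from seg import *
seg(17,(540,-193.3,.06))"
```

```text
t 13.23 cur [ -9.6   0.6 191.9] ft [ 0.5 -0.6 -2.7] w 33.8 ff 26.3 tilt [-0.004  0.003 -1.   ]
turn deg (tool) -0.0
world [ 532.  -193.8  116. ] delta [-1.9 -0.8 75.9]
[[366.0, 132.0], [357.0, 176.0], [324.0, 169.0], [332.0, 125.0]]
centre x,z [ -8.  163.6] tilt deg 7.0 res [-1.  -1.2  1.5 -0.8  0.3  1.3 -0.9  1.2]
```

>>> servo_tool(deltas=[[-1,-1,12,0],[-1,-1,26,0],[-1,-1,40,0],[-1,-1,52,0],[-1,-1,62,0],[-1,-1,70,0],[-1,-1,74,0],[-1,-1,77,0],[-1,-1,77,0]])

```text
clock: 14.03
eef_pos: [532.7, -196.2, 116.9]
ee_rot: [0.092, -3.14, -0.0]
ft_force: [-0.4, 1.0, -2.4]
gripper_width: 34.0
finger_force: 26.3
```

```bash
python3 d.py stand 5 0 108
```

```text
t 14.03 cur [ -7.4  -2.4 116.9] ft [-0.3  1.  -2.4] w 34.0 ff 26.3 tilt [-0.  0. -1.]
turn deg (tool) -0.1
world [ 545. -193.  108.] delta [-12.4   2.4   8.9]
```

>>> servo_tool(deltas=[[0,1,2,0],[0,2,4,0],[-2,2,6,0],[-4,2,7,0],[-6,2,8,0],[-8,2,9,0],[-10,2,10,0],[-12,2,11,0],[-13,2,11,0],[-13,2,11,0]])

```text
clock: 14.87
eef_pos: [547.0, -193.6, 107.2]
ee_rot: [-0.092, 3.138, -0.001]
ft_force: [0.5, 0.9, 4.7]
gripper_width: 33.5
finger_force: 27.3
```

```bash
python3 d.py stand 5 0 108;python3 -c "
from seg import *
seg(17,(540,-193.3,.06))"
```

```text
t 14.87 cur [  6.9  -0.7 107.2] ft [0.6 0.8 4.7] w 33.5 ff 27.3 tilt [ 0.002 -0.001 -1.   ]
turn deg (tool) -0.09
world [ 545. -193.  108.] delta [ 1.9  0.7 -0.8]
[[358.0, 159.0], [355.0, 186.0], [323.0, 183.0], [324.0, 155.0]]
centre x,z [ 1.7 99.3] tilt deg 1.8 res [-0.1 -8.   1.6 -7.6 -0.2  9.7 -1.7  8.2]
```

```bash
python3 -c "
from tilt import *
f=pickle.load(open('pics/last.pkl','rb'))
fit(f,[[324,155],[358,159]],17,(540,-193.3,.06),(0,1))"
```

```text
centre x,z [ 1.9 75.8] tilt deg 1.1 res [-0.7 -0.   0.7  0.1]
```

>>> servo_tool(deltas=[[0,0,1,0],[0,0,2,0],[0,0,3,0],[0,0,3,0],[0,0,3,0]])

```text
clock: 15.33
eef_pos: [549.0, -193.7, 106.3]
ee_rot: [-0.09, 3.133, -0.002]
ft_force: [2.1, 2.7, 9.6]
gripper_width: 33.5
finger_force: 28.0
```

```bash
python3 d.py stand;python3 -c "
from seg import *
seg(17,(540,-193.3,.06))"
```

```text
t 15.33 cur [  9.   -0.9 106.3] ft [2.2 2.6 9.6] w 33.5 ff 28.0 tilt [ 0.007 -0.001 -1.   ]
turn deg (tool) -0.14
[[357.0, 159.0], [355.0, 186.0], [323.0, 183.0], [323.0, 155.0]]
centre x,z [ 3.  99.2] tilt deg 0.8 res [-0.1 -7.8  1.7 -7.9 -0.2  9.5 -1.7  8.5]
```

Centre is about (2, 76) with a tilt near 1°, pressed on the floor at roughly 10 N. I release and retreat upwards.

>>> servo_tool(deltas=[[0,0,-2,0],[0,0,-3,0],[0,0,-3,0],[0,0,-3,0],[0,0,-3,0],[0,0,-3,0],[0,0,-3,0]], grip=-1)

```text
clock: 15.97
eef_pos: [545.4, -193.4, 105.9]
ee_rot: [0.091, -3.14, -0.0]
ft_force: [-1.3, 0.2, -0.5]
gripper_width: 85.5
finger_force: 0.0
```

>>> servo_tool(deltas=[[0,0,-8,0],[0,0,-20,0],[0,0,-40,0],[0,0,-65,0],[0,0,-90,0],[0,0,-115,0],[0,0,-140,0],[0,0,-150,0],[0,0,-150,0],[0,0,-150,0]])

```text
clock: 16.8
eef_pos: [545.9, -193.5, 257.0]
ee_rot: [-0.092, 3.139, -0.001]
ft_force: [-0.6, -0.4, -0.8]
gripper_width: 85.5
finger_force: 0.0
```

```bash
python3 d.py stand;python3 -c "
from seg import *
f=seg(17,(540,-193.3,.06))
a=pickle.load(open('pics/side0.pkl','rb'))
for n,lo,hi in(('green',(45,100,30),(80,255,255)),('blue',(105,100,30),(125,255,255))):
  for g in(a,f):
    m=cv2.inRange(cv2.cvtColor(g['color'],cv2.COLOR_RGB2HSV),lo,hi)[170:300,260:330];y,x=np.nonzero(m);print(n,x.mean()+260,y.mean()+170,len(x),x.min()+260,y.min()+170)
"
```

```text
t 16.8 cur [  5.9  -0.6 257. ] ft [-0.6 -0.4 -0.8] w 85.5 ff 0.0 tilt [ 0.001 -0.001 -1.   ]
turn deg (tool) -0.09
[[356.0, 159.0], [354.0, 186.0], [321.0, 182.0], [323.0, 155.0]]
centre x,z [ 5.8 99.6] tilt deg 2.3 res [-0.5 -8.4  2.3 -7.7 -0.9  9.5 -1.3  8.9]
green 311.4736842105263 219.81578947368422 38 281 205
green 296.08216783216784 226.52447552447552 1144 275 202
blue 307.0375 201.9125 80 283 191
blue 307.1012658227848 202.15189873417722 79 283 191
```

```bash
python3 -c "
from bench import *
print(job_done())"
```

```text
the job is handed in; nothing more can be done
None
```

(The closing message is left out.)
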